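Screw the antenna dome onto a meter without cross-threading it

ROBOT

A 7-joint arm with a two-finger parallel gripper is mounted at the origin on the work surface. World frame = base frame: x ahead of the robot, y to its left, z up, the work surface at z = 0. Lengths are in mm, angles in rad, forces in N, time in s.
With the tool pointing down it reaches from about 400 to 850 mm from the base axis. Payload 4.5 kg.
Tool frame: the origin (TCP) lies at the very end of the fingers, on their centre line; the grasp point (between the pads) lies 19 mm behind it; z points along the fingers, y is the direction in which the jaws open and shut (so a half turn about z gives the same grasp; the last joint's range is limited). The gripper opens to 85 mm and grips with 20 to 120 N. Pads are 22 mm wide; open, the fingers measure 114 mm over their backs; the gripper's body (76 mm by 85 mm) begins 54 mm behind the grasp point. The pads swing forward as they close: fully open they stand 13 mm farther back than shut.
Start: joints at [-1.206, 0.689, -0.195, 1.565, 0.157, 0.902, -0.215], TCP at [202.981, 591.145, 231.317] pointing down, gripper open.
Joint ranges: [-3.01, 3.01], [-0.46, 2.08], [-1.47, 1.51], [0.13, 2.56], [-1, 4.14], [0.04, 2.09], [-2.66, 2.66]. Speed limits (rad/s): [2.57, 2.57, 3.14, 3.14, 3.14, 3.14, 3.14].

INTERFACE

Orientations are given as a unit quaternion [x, y, z, w].
In Python, from bench import status, get_image, get_calibration, workorder gives the robot as it stands.
- The arm moves only by the tool arm_command, never from a script. Its argument "targets" is a list of rows, each a list of 4 numbers: the shift along the world's x, y, z in mm, then the turn about the world's z in rad. A call has exactly 5 rows; each row is the pose to reach, as a shift and turn from the pose commanded when the call began; what a row does not reach only later rows make up. A row lasts 1/8 s, in which the tool goes at most 62.5 mm and 10.7 degrees, less where a joint would pass 70% of its speed; a pose out of reach is approached as far as the arm can. A call with a gripper value outside its range is refused whole. "jaw" is the opening, from 0 (shut) to 1 (fully open), set as the call begins (left out, the last holds). The fingers move at their own pace and stop on an object; the grip force is fixed at half the most. Time passes only in rows, so rows that repeat a pose let the fingers close, or fill a call up. It gives the time, the measured TCP pose, the force and the opening at its end, in the units of the state.
- status.observe(): the state, without advancing time (a new reading comes with each control period).
- get_image(name): name is "side" or "top" or "wrist"; returns (picture, depth): 384x512x3 uint8, red, green, blue; 384x512 float32, mm along the optical axis (not along the pixel's ray), 0 where there is no reading.
- get_calibration(name): a dict with "vfov" (degrees; the focal length in pixels is half the picture's height over the tangent of half this angle, whatever the lens; pixels are square), "cx", "cy" (the principal point, pixels), "k1" (the pictures are not rectified: a ray, as slopes to the right and down, at radius r is drawn at 1 + k1 r^2 times it, then the intrinsics apply), "rvec" (rotation vector, rad) and "tvec" (3), from world to camera coordinates, as OpenCV has them; the wrist camera has in their place "T_tool_cam" (4x4, takes a point from camera to tool coordinates, whose origin is the TCP and whose axes are the flange's). Camera axes: x right, y down, z forward; pixel columns grow to the right and rows downward; lengths in mm; the calibration is good to about 2 mm. A picture is of the moment at which its call begins: read the wrist's pose just before it. get_calibration takes no time and is no camera call.
- workorder.finish_job(): hands the job in, once; it reports no verdict.
The state is a dict: "clock": time; "joints": joint angles; "dq": joint speeds; "joint_torque": joint torques, N m; "tool_pos": TCP position; "ee_rot": TCP orientation; "wrist_force": force on the tool from outside, world axes, zero at the start; "torque": the same for the moment, N m; "width": finger opening in mm.
Only numpy, scipy, OpenCV 4.12 (cv2) and the standard library are available. Lean on these libraries where they do the work, as an engineer would, in place of code of your own. Each camera call takes 0.05 s, during which the arm holds its last target.

TASK

Screw the grey antenna dome onto the black threaded neck of the blue meter. Set it on the neck, turn it gently backward (anticlockwise seen from above) until it drops a step into the start of the thread, then forward (clockwise) until it comes to its stop, level and fully home. Do not force it, then let go, and leave the other things on the bench where they are.

Things in the scene. Friction and masses are not known exactly. Their poses are not given: they have to be found in the camera images.
- dome_centre (a point): Antenna dome, loose, standing upright on its open end: grey round plastic, 80 mm tall, about 0.15 kg. Point on its axis, half-way up (40 mm above the rim); z up its axis. Skirt 66 mm in diameter, 48 mm tall, orange band. Inside, out of sight just above the rim, three equal lugs 120 degrees apart; above them a bore of radius 25.2 mm that guides it on the neck.
- dome_grip (a point): Middle of the dome's ribbed grip, on its axis, 22 mm above dome_centre: 46 mm in diameter and 27 mm tall, rounded off above to the top, 18 mm above this point. Grasp it here from above, at any yaw.
- neck_top (a point): Centre of the top of the black threaded neck, upright on the near half of the fixed blue meter; 97 mm above the bench, z up, x towards the meter's board. Neck 48 mm in diameter, 42 mm tall, its top edge bevelled over 6 mm (38 mm at the top). Dome upright on the neck: dome_centre is 3.3 mm above this point when fully home.
- thread_mid (a point): On the neck's axis, 21 mm below neck_top. Right-hand thread, three starts (repeats every 120 degrees); the angle of its start is unmarked, differs every time and does not follow any axis given: find it by touch. dome_centre above neck_top: about 19 mm with lugs on the tops of the end stops, 12 to 16 mm riding on the thread, 7 mm dropped into its start.
- neck_foot (a point): Foot of the neck, 42 mm below neck_top. Riding on the thread, turning back climbs up to 16 mm, at most 75 degrees (100 from the top of a stop), then drops about 9 mm; turning forward there only meets a stop. The entry is 20 degrees wide; then a stop blocks turning back. From it: up to 25 degrees level, then 54 degrees forward, sinking 0.7 mm per 10 degrees, to the stop.
- meter_top (a point): Centre of the meter's top face, 55 mm above the bench: blue housing 200 x 150 mm (x, y) on a cradle plate 230 mm long in x, fixed; green board on its far half (+x). In the thread the dome has 1.5 mm of vertical play and turns easily; a clear rise of torque means a stop. Dome and meter must never press on each other with over 50 N (about 1.2 N m against a stop).
- housing_centre (a point): Bystander: another loose blue meter housing with a green board, 150 x 130 x 50 mm; its centre, half-way up.
- driver_grip (a point): Bystander: a screwdriver 190 mm long lying on the bench; the middle of its handle.
- jar_centre (a point): Bystander: a closed jar, 60 mm in diameter and 80 mm tall; its centre.

How it is judged:
By the outcome, as a careful person would: the job done as asked, in the order asked, and still so for the second after the job is handed in, with the robot touching nothing.
It also fails if it takes over 64 s, if anything falls off the work surface, if the arm or the gripper's body presses on something with over 40 N, if the wrist force passes 120 N, or if a joint passes its speed limit or range.

## Working session

There is one attempt and no reset: what is moved stays moved. The work goes in short steps, Python scripts to look and compute and a tool call to move; the robot and the scene stay as the last step left them, time stands still between calls to the robot, and variables do not carry over. Pictures are saved under pics/ and viewed, and the job is handed in when it is done.

Besides the shell and the picture viewer there is one more tool, called after ">>>" by a JSON object that holds its "method" and its "body", one argument or row to a line. arm_command: Moves the arm, as the interface text tells. Its arguments: {"type":"object","properties":{"targets":{"type":"array"},"jaw":{"type":"number"}},"required":["targets"]}

```bash
ls; mkdir -p pics
python3 - <<'E'
from bench import status,get_image,get_calibration
import cv2
s=status.observe();print(s)
for n in ["side","top","wrist"]:
    im,d=get_image(n);cv2.imwrite(f"pics/{n}0.png",im[:,:,::-1]);import numpy as np;np.savez(f"pics/{n}0.npz",im=im,d=d)
    print(n,get_calibration(n))
E
```

```text
pics
{'clock': 0.0, 'joints': array([-1.20618966,  0.69001714, -0.19449822,  1.56640445,  0.15731172,
        0.90248685, -0.2151486 ]), 'dq': array([ 0.00027978,  0.00093089, -0.00036805,  0.00046067, -0.00203836,
        0.00112763,  0.00103862]), 'joint_torque': array([-6.96436018e-04, -5.39604700e+01, -1.26703329e+00, -1.58546287e+01,
        8.94455763e-03,  9.32914554e-03,  8.77877611e-07]), 'tool_pos': array([202.84297937, 590.44861459, 230.44686407]), 'ee_rot': array([ 1.64631187e-01,  9.86354727e-01, -9.58250595e-04, -8.07052864e-05]), 'wrist_force': array([ 0.4579977 , -0.9383715 , -0.21604043]), 'torque': array([ 0.01718166, -0.00545759, -0.04132638]), 'width': 85.39313466355023}
side {'vfov': 50.8962204400825, 'cx': 254.22203828402672, 'cy': 192.06078727356396, 'k1': -0.12455632031707863, 'rvec': array([ 2.41501805, -0.48270443,  0.18721387]), 'tvec': array([-590.86108324,  151.82862252,  925.22967261])}
top {'vfov': 50.28022056791224, 'cx': 258.44532766081727, 'cy': 201.42415083988868, 'k1': -0.07934426825424697, 'rvec': array([ 2.13694363, -2.16388138,  0.15703533]), 'tvec': array([-105.43331034,  619.41397805,  912.03984161])}
wrist {'vfov': 60.978162088982096, 'cx': 251.90390281089557, 'cy': 191.0111383354321, 'k1': -0.0017158442941718841, 'T_tool_cam': array([[-4.77554215e-04, -9.51130431e-01, -3.08789045e-01,
         7.85792840e+01],
       [ 9.99999876e-01, -4.98663878e-04, -1.05566126e-05,
        -7.22189582e-01],
       [-1.43941227e-04, -3.08789012e-01,  9.51130551e-01,
        -1.42273327e+02],
       [ 0.00000000e+00,  0.00000000e+00,  0.00000000e+00,
         1.00000000e+00]])}
```

View pics/side0.png

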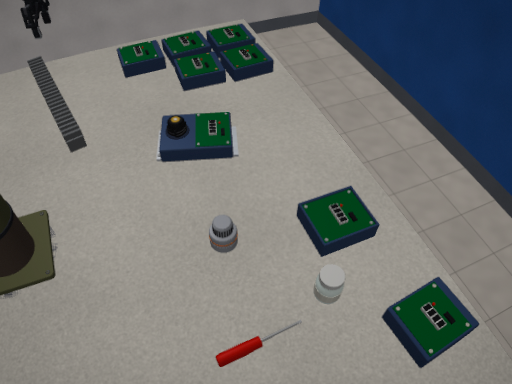

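View pics/top0.png

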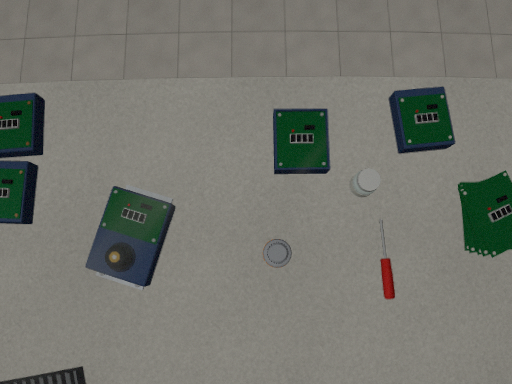

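View pics/wrist0.png

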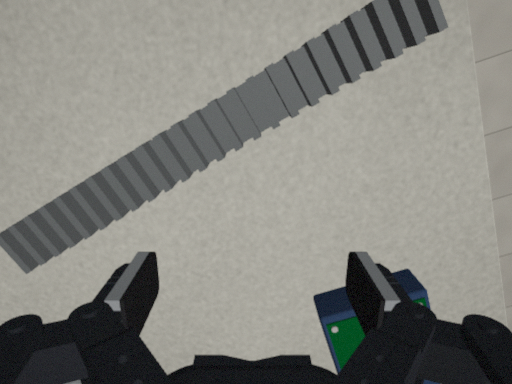

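The side view shows the dome at about (222,232) and the neck at (177,126). In the top view they are at (277,253) and (120,257). The other things stand well clear.

```bash
cat > h.py <<'E'
import numpy as np,cv2
from bench import status,get_image,get_calibration
from scipy.spatial.transform import Rotation as R
def cloud(n,d,st=None):
    c=get_calibration(n);h,w=d.shape;f=h/2/np.tan(np.radians(c['vfov'])/2)
    v,u=np.mgrid[:h,:w];P=np.stack([u,v],-1).reshape(-1,1,2).astype(float)
    K=np.array([[f,0,c['cx']],[0,f,c['cy']],[0,0,1]])
    x=cv2.undistortPoints(P,K,np.array([c['k1'],0,0,0.])).reshape(h,w,2)
    pc=np.concatenate([x*d[...,None],d[...,None]],-1)
    if 'rvec' in c:
        Rm=R.from_rotvec(c['rvec']).as_matrix(); W=(pc-c['tvec'])@Rm
    else:
        T=c['T_tool_cam'];pt=pc@T[:3,:3].T+T[:3,3]
        W=pt@R.from_quat(st['ee_rot']).as_matrix().T+st['tool_pos']
    W[d<=0]=np.nan
    return W
def fitcirc(p):
    from scipy.optimize import least_squares
    c0=np.r_[np.median(p[:,:2],0),30]
    r=least_squares(lambda q:np.hypot(p[:,0]-q[0],p[:,1]-q[1])-q[2],c0,loss='soft_l1')
    return r.x,np.sqrt(np.mean(r.fun**2))
E
python3 - <<'E'
from h import *
for n in ['side','top']:
    z=np.load(f'pics/{n}0.npz');W=cloud(n,z['d']);im=z['im']
    px={'side':[(222,232),(177,126),(222,222)],'top':[(277,253),(120,257),(113,257)]}[n]
    for u,v in px: print(n,u,v,W[v,u])
    # table
    print('table z',np.nanmedian(W[150:200,60:100] if n=='side' else W[300:350,200:300],axis=(0,1)))
    for nm,(u,v),r in [('dome',px[0],28),('neck',px[1],28)]:
        A=W[v-r:v+r,u-r:u+r].reshape(-1,3);A=A[~np.isnan(A[:,0])]
        hz=np.histogram(A[:,2],bins=np.arange(-5,110,5));print(nm,hz[0])
        for lo,hi in [(3,18),(20,40),(46,52),(52,70),(72,82),(60,90),(92,100)]:
            s=A[(A[:,2]>lo)&(A[:,2]<hi)]
            if len(s)>8: print(nm,lo,hi,len(s),s.mean(0).round(1),s.min(0).round(1),s.max(0).round(1))
E
```

```text
side 222 232 [ 488.44806107 -177.34468792   74.12754875]
side 177 126 [488.90397252 179.05758275  92.8096794 ]
side 222 222 [ 495.87003639 -158.38123732   83.50356323]
table z [198.9818118  198.16624956   0.61679317]
dome [1039 1238   34   29   35   30   27   38   33   41  155   59   25   23
   24   38  189   65    0    0    0    0]
dome 3 18 166 [ 488.9 -158.9    7.5] [ 421.  -216.1    3. ] [574.2 -47.9  17.7]
dome 20 40 128 [ 489.7 -178.9   30.4] [ 463.8 -187.3   20.1] [ 527.1 -148.4   39.2]
dome 46 52 188 [ 492.  -167.8   48.7] [ 464.5 -187.7   46. ] [ 527.1 -128.5   51.9]
dome 52 70 89 [ 491.  -171.3   60.4] [ 470.8 -181.8   52.2] [ 514.9 -137.2   69.9]
dome 72 82 271 [ 495.7 -158.2   78.4] [ 473.6 -178.5   72. ] [ 519.3 -133.6   81.9]
dome 60 90 339 [ 495.  -160.5   76.4] [ 473.4 -178.5   60.1] [ 519.3 -133.6   83.5]
neck [459 861  40  12   0   0   0   2  21  46  67 449 796  41  39  31  39  22
  27  42 106  12]
neck 3 18 166 [483.6 309.5   5.1] [409.7 182.7   3. ] [620.9 447.5  13.8]
neck 20 40 23 [513.7 117.6  37.5] [471.6 109.6  33.4] [538.4 133.8  39.6]
neck 46 52 105 [479.8 
[... 964 characters left out ...]
.6] [ 475.2 -177.6   72.3] [ 519.6 -132.6   82. ]
dome 60 90 348 [ 497.9 -153.6   80.2] [ 475.2 -177.6   61.1] [ 519.6 -130.6   86. ]
neck [  50  189   87   62    4    0    0    0    0    2    3  387 1718   95
   43   39   48   20   12   69  227   71]
neck 3 18 187 [444.6 242.5   8.7] [428.1 178.3   3. ] [560.5 293.6  17.1]
neck 46 52 18 [458.5 205.1  50.9] [430.5 142.5  47.1] [535.7 269.   52. ]
neck 52 70 2228 [500.6 199.3  56.9] [430.8 140.5  52.1] [556.6 271.8  69.8]
neck 72 82 84 [493.1 189.2  76.5] [465.2 175.6  72.1] [521.  226.2  81.6]
neck 60 90 257 [501.3 187.7  69.9] [444.6 140.5  60. ] [556.  264.3  89.7]
neck 92 100 283 [492.6 201.6  97. ] [469.9 180.8  92.1] [515.8 225.9 100. ]
```

>>> {"method": "arm_command", "body": {
  "targets": [
    [45,-50,0,0],
    [90,-110,0,0],
    [135,-170,0,0],
    [180,-230,0,0],
    [225,-290,0,0]
  ]
}}

```text
clock: 0.78
tool_pos: [396.1, 343.2, 231.2]
ee_rot: [0.165, 0.986, 0.0, 0.0]
wrist_force: [1.3, 1.1, -0.1]
width: 85.6
```

>>> {"method": "arm_command", "body": {
  "targets": [
    [35,-50,-10,0],
    [64,-99,-20,0],
    [64,-99,-20,0],
    [64,-99,-20,0],
    [64,-99,-20,0]
  ]
}}

```text
clock: 1.4
tool_pos: [458.3, 247.9, 211.5]
ee_rot: [0.163, 0.987, 0.001, -0.0]
wrist_force: [0.4, -0.1, 0.2]
width: 85.0
```

>>> {"method": "arm_command", "body": {
  "targets": [
    [17,-24,0,0],
    [34,-47,0,0],
    [34,-47,0,0],
    [34,-47,0,0],
    [34,-47,0,0]
  ]
}}

```text
clock: 2.02
tool_pos: [492.2, 200.7, 211.4]
ee_rot: [0.163, 0.987, 0.0, -0.0]
wrist_force: [0.2, -0.8, -0.2]
width: 85.5
```

```bash
cat > look.py <<'E'
import sys
from h import *
n,tag=sys.argv[1:3]
s=status.observe()
im,d=get_image(n);cv2.imwrite(f"pics/{n}_{tag}.png",im[:,:,::-1]);np.savez(f"pics/{n}_{tag}.npz",im=im,d=d,**s)
print({k:np.round(s[k],3).tolist() for k in ('clock','joints','tool_pos','ee_rot','wrist_force','torque','width')})
E
python3 look.py wrist neck
python3 - <<'E'
from h import *
z=np.load('pics/wrist_neck.npz');W=cloud('wrist',z['d'],z)
A=W.reshape(-1,3);A=A[~np.isnan(A[:,0])]
A=A[np.hypot(A[:,0]-492,A[:,1]-201)<60]
for lo,hi in [(50,60),(60,70),(70,80),(80,90),(94,100)]:
    s=A[(A[:,2]>lo)&(A[:,2]<hi)];print(lo,hi,len(s),s.mean(0) if len(s) else '', fitcirc(s) if len(s)>20 else '')
E
```

```text
{'clock': 2.025, 'joints': [-0.317, 0.599, -0.252, 1.868, 0.218, 0.701, 0.549], 'tool_pos': [492.217, 200.656, 211.417], 'ee_rot': [0.163, 0.987, 0.0, -0.0], 'wrist_force': [0.154, -0.77, -0.247], 'torque': [-0.051, -0.005, -0.018], 'width': 85.48}
50 60 8460 [491.06270837 200.55905484  55.0535328 ] (array([495.24598251, 200.73865163,  46.937784  ]), np.float64(8.197511664850731))
60 70 268 [476.32534981 207.35807666  66.08465433] (array([489.15682747, 203.96893168,  25.0721955 ]), np.float64(1.2302163278769451))
70 80 414 [476.34587964 207.86924058  74.36858938] (array([492.85569527, 202.82789487,  26.6264504 ]), np.float64(1.4391690667030288))
80 90 123 [472.65388057 208.36583133  85.21031334] (array([492.17929476, 202.96177217,  24.14547841]), np.float64(0.4326070087594052))
94 100 1939 [490.48055084 203.52272574  96.97740965] (array([491.02311042, 203.39614604,  14.75641628]), np.float64(5.006925950729507))
```

View pics/wrist_neck.png

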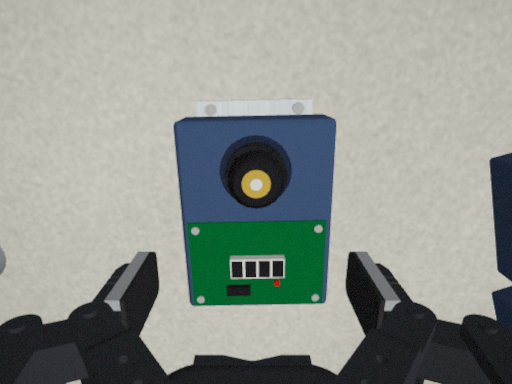

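Run:
```python
from h import *
for f,n in [('wrist_neck','wrist'),('top0','top'),('side0','side')]:
    z=np.load(f'pics/{f}.npz');W=cloud(n,z['d'],z if n=='wrist' else None);im=z['im'].astype(int)
    near=np.hypot(W[...,0]-492,W[...,1]-201)<40
    g=near&(im[...,0]>im[...,2]+50)&(W[...,2]>85)
    m=near&(W[...,2]>95)
    print(n,'gold',W[g].mean(0),g.sum())
    p=W[near&(W[...,2]>93)];print('ctr',(p.min(0)+p.max(0))/2,p.max(0)-p.min(0),p.mean(0))
    # gold-containing enclosed circle
    p=W[m];(c,r)=cv2.minEnclosingCircle(p[:,:2].astype(np.float32));print('enc',c,r)
```

```text
wrist gold [491.14358491 203.67609963  97.75550831] 565
ctr [488.66148209 204.56613887 196.54598905] [ 49.30394375  72.7965843  207.07398018] [481.22395752 205.52925016 257.23145755]
enc (483.73370361328125, 204.32302856445312) 38.891231536865234
top gold [492.83504907 203.42589426  99.47664757] 52
ctr [492.84583673 203.38596395  98.51913062] [45.84414534 45.1098017  10.93917109] [492.76015432 202.40755133  98.0262636 ]
enc (493.1771240234375, 203.0801544189453) 22.89210319519043
side gold [490.44118868 203.33701879  98.42679445] 38
ctr [490.3457028  200.66115476  97.19756494] [42.43737457 39.42526727  7.48145851] [489.72543642 199.59656998  97.52464618]
enc (490.9835205078125, 200.80404663085938) 20.75444984436035
```

>>> {"method": "arm_command", "body": {
  "targets": [
    [1,-60,0,0],
    [2,-120,0,0],
    [3,-180,0,0],
    [4,-240,0,0],
    [5,-300,0,0]
  ]
}}

```text
clock: 2.7
tool_pos: [498.3, -102.0, 211.5]
ee_rot: [0.164, 0.986, 0.0, 0.0]
wrist_force: [1.4, 0.2, 0.5]
width: 85.2
```

>>> {"method": "arm_command", "body": {
  "targets": [
    [0,-60,-8,0],
    [0,-100,-16,0],
    [0,-100,-16,0],
    [0,-100,-16,0],
    [0,-100,-16,0]
  ]
}}

```text
clock: 3.32
tool_pos: [498.7, -198.9, 195.6]
ee_rot: [0.163, 0.987, 0.001, 0.0]
wrist_force: [0.6, 0.6, 0.3]
width: 85.3
```

>>> {"method": "arm_command", "body": {
  "targets": [
    [0,22,0,0],
    [-1,45,0,0],
    [-1,45,0,0],
    [-1,45,0,0],
    [-1,45,0,0]
  ]
}}

```text
clock: 3.95
tool_pos: [497.1, -157.0, 195.4]
ee_rot: [0.165, 0.986, -0.0, 0.0]
wrist_force: [0.9, -0.3, -1.0]
width: 85.1
```

```bash
python3 look.py wrist dome
python3 - <<'E'
from h import *
for f,n in [('wrist_dome','wrist'),('top0','top'),('side0','side')]:
    z=np.load(f'pics/{f}.npz');W=cloud(n,z['d'],z if n=='wrist' else None)
    near=np.hypot(W[...,0]-497,W[...,1]+154)<60
    for lo,hi in [(46,51),(77,90),(79,90)]:
        p=W[near&(W[...,2]>lo)&(W[...,2]<hi)];print(n,lo,len(p),'mid',((p.min(0)+p.max(0))/2).round(1),(p.max(0)-p.min(0)).round(1),p.mean(0).round(1),cv2.minEnclosingCircle(p[:,:2].astype(np.float32)))
E
```

```text
{'clock': 3.95, 'joints': [0.401, 0.615, -0.295, 1.912, 0.28, 0.654, 1.172], 'tool_pos': [497.122, -156.958, 195.367], 'ee_rot': [0.165, 0.986, -0.0, 0.0], 'wrist_force': [0.906, -0.292, -0.965], 'torque': [0.036, -0.0, -0.033], 'width': 85.127}
wrist 46 1094 mid [ 495.3 -154.6   48.5] [58.6 63.8  4.9] [ 484.5 -150.8   48.2] ((497.11907958984375, -154.52606201171875), 32.05121612548828)
wrist 77 2029 mid [ 497.4 -154.5   80. ] [44.7 44.2  5.9] [ 496.5 -154.1   79.6] ((497.3536071777344, -154.27935791015625), 22.488862991333008)
wrist 79 1561 mid [ 497.3 -154.5   80.9] [40.  40.2  3.9] [ 496.9 -154.2   80. ] ((497.1335754394531, -154.56869506835938), 20.434579849243164)
top 46 212 mid [ 497.9 -154.2   48.5] [64.  64.5  4.9] [ 498.3 -152.    48.9] ((498.2684326171875, -153.9482421875), 32.734378814697266)
top 77 315 mid [ 498.3 -153.7   81.5] [42.  42.3  9. ] [ 497.7 -153.6   80.9] ((497.7414855957031, -154.0050048828125), 22.930871963500977)
top 79 272 mid [ 498.3 -153.7   82.5] [41.9 42.3  7. ] [ 498.2 -153.9   81.3] ((497.6809387207031, -154.41954040527344), 22.095956802368164)
side 46 176 mid [ 495.8 -158.1   48.5] [62.6 59.2  4.9] [ 492.6 -167.5   48.6] ((496.4822692871094, -155.06527709960938), 32.66636657714844)
side 77 228 mid [ 496.1 -157.1   80.3] [42.9 42.1  6.5] [ 495.8 -157.4   79.4] ((496.04718017578125, -156.2064971923828), 22.175756454467773)
side 79 144 mid [ 496.1 -157.6   81.3] [40.2 41.   4.5] [ 495.6 -157.8   80.1] ((495.0632019042969, -156.95826721191406), 21.49198341369629)
```

View pics/wrist_dome.png

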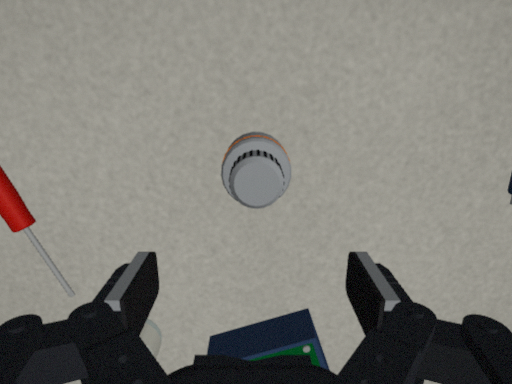

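>>> {"method": "arm_command", "body": {
  "targets": [
    [0,2,-30,0],
    [0,2,-60,0],
    [0,2,-90,0],
    [0,2,-90,0],
    [0,2,-90,0]
  ]
}}

```text
clock: 4.62
tool_pos: [497.7, -154.5, 106.1]
ee_rot: [0.165, 0.986, -0.0, 0.001]
wrist_force: [-0.3, 0.8, -0.1]
width: 85.2
```

Run:
```python
from h import *
z=np.load('pics/wrist_dome.npz');W=cloud('wrist',z['d'],z)
T=(W-z['tool_pos'])@R.from_quat(z['ee_rot']).as_matrix()
for u,v in [(150,256),(153,270),(140,280),(130,290),(355,256),(352,270),(365,280)]: print(u,v,T[v,u].round(1))
m=(np.abs(T[...,2])<60)
p=T[m];print(p[:,2].max(), np.percentile(p[:,2],[90,99]), p[p[:,2]>p[:,2].max()-3].mean(0))
```

```text
150 256 [ 10.2 -43.6 -20.2]
153 270 [  2.8 -43.4 -19.1]
140 280 [  8.1 -43.3 -34.7]
130 290 [ 10.2 -43.6 -44.1]
355 256 [ 11.2  42.  -22. ]
352 270 [  3.9  41.8 -21. ]
365 280 [  7.7  42.5 -34.3]
-11.654932941742848 [-21.73727296 -14.36714893] [ 4.37401673e-04 -4.66881813e-01 -1.36533977e+01]
```

>>> {"method": "arm_command", "body": {
  "targets": [
    [0,0,-25,0],
    [0,0,-45,0],
    [0,0,-59,0],
    [0,0,-59,0],
    [0,0,-59,0]
  ]
}}

```text
clock: 5.25
tool_pos: [497.7, -154.2, 47.1]
ee_rot: [0.165, 0.986, 0.0, 0.001]
wrist_force: [1.1, -0.5, -0.1]
width: 85.4
```

>>> {"method": "arm_command", "body": {
  "targets": [
    [0,0,0,0],
    [0,0,0,0],
    [0,0,0,0],
    [0,0,0,0],
    [0,0,0,0]
  ],
  "jaw": 0
}}

```text
clock: 5.88
tool_pos: [497.4, -154.1, 47.1]
ee_rot: [0.165, 0.986, -0.0, 0.0]
wrist_force: [-1.7, 1.0, 5.8]
width: 44.8
```

>>> {"method": "arm_command", "body": {
  "targets": [
    [0,0,10,0],
    [0,0,40,0],
    [0,0,75,0],
    [0,0,110,0],
    [0,0,120,0]
  ]
}}

```text
clock: 6.5
tool_pos: [498.1, -154.4, 168.4]
ee_rot: [0.165, 0.986, -0.0, 0.002]
wrist_force: [0.4, -0.5, -2.3]
width: 44.5
```

```bash
python3 look.py wrist held; python3 look.py side held
python3 - <<'E'
from h import *
z=np.load('pics/wrist_held.npz');W=cloud('wrist',z['d'],z)
T=(W-z['tool_pos'])@R.from_quat(z['ee_rot']).as_matrix()
for u,v in [(256,250),(256,200),(256,230),(256,270),(230,230),(280,230)]: print(u,v,T[v,u].round(1),z['im'][v,u])
E
```

```text
{'clock': 6.5, 'joints': [0.386, 0.655, -0.281, 1.941, 0.312, 0.583, 1.138], 'tool_pos': [498.055, -154.359, 168.429], 'ee_rot': [0.165, 0.986, -0.0, 0.002], 'wrist_force': [0.368, -0.49, -2.285], 'torque': [-0.024, -0.016, 0.015], 'width': 44.476}
{'clock': 6.55, 'joints': [0.386, 0.655, -0.281, 1.941, 0.312, 0.584, 1.138], 'tool_pos': [497.951, -154.419, 168.405], 'ee_rot': [0.165, 0.986, -0.0, 0.002], 'wrist_force': [0.344, -0.297, -0.861], 'torque': [-0.021, -0.021, -0.023], 'width': 44.145}
256 250 [ 19.6   0.8 -32.4] [140 144 145]
256 200 [28.4  1.2 -1.1] [144 146 149]
256 230 [ 23.7   0.9 -23.5] [18  6  7]
256 270 [ 11.4   0.8 -33.1] [140 144 145]
230 230 [ 21.   -9.9 -17.6] [58 55 58]
280 230 [ 20.5  11.1 -16.7] [22 19 14]
```

View pics/wrist_held.png

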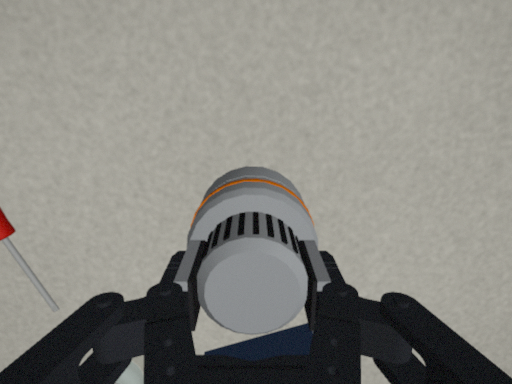

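View pics/side_held.png

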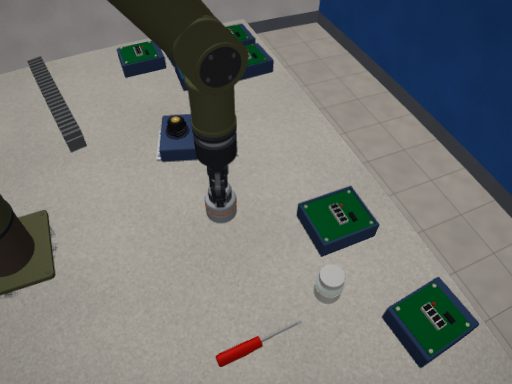

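Run:
```python
from h import *
z=np.load('pics/wrist_held.npz');W=cloud('wrist',z['d'],z)
T=(W-z['tool_pos'])@R.from_quat(z['ee_rot']).as_matrix()
near=np.hypot(T[...,0],T[...,1])<24
im=z['im'].astype(int); bright=im.min(-1)>110
for lo in (-36,-33.5,-32.5):
    p=T[near&bright&(T[...,2]<-29)&(T[...,2]>lo)]; print(lo,len(p),((p.min(0)+p.max(0))/2).round(1),(p.max(0)-p.min(0)).round(1),cv2.minEnclosingCircle(p[:,:2].astype(np.float32)))
m=(np.abs(T[...,0])<45)&(np.abs(T[...,1])<45)&(T[...,2]>1)&(T[...,2]<30)
p=T[m]; p=p[p[:,0]>5]
print('skirt',len(p),fitcirc(p))
```

```text
-36 7765 [  0.9   0.4 -32. ] [45.  41.8  6. ] ((0.49329885840415955, 0.6587852835655212), 23.64108657836914)
-33.5 7465 [  0.9   0.4 -31.3] [45.  41.8  4.5] ((0.49329885840415955, 0.6587852835655212), 23.64108657836914)
-32.5 4100 [  0.9   0.4 -30.8] [45.  41.8  3.5] ((0.49329885840415955, 0.6587852835655212), 23.64108657836914)
skirt 1981 (array([ 0.3389354 , -0.89064606, 32.37586374]), np.float64(0.48635131003511506))
```

>>> {"method": "arm_command", "body": {
  "targets": [
    [0,50,0,0],
    [-1,105,0,0],
    [-2,160,0,0],
    [-3,215,0,0],
    [-4,265,0,0]
  ]
}}

```text
clock: 7.22
tool_pos: [491.9, 112.8, 164.8]
ee_rot: [0.164, 0.986, -0.001, -0.001]
wrist_force: [0.8, -0.6, -1.7]
width: 44.3
```

>>> {"method": "arm_command", "body": {
  "targets": [
    [0,40,0,0],
    [0,75,0,0],
    [0,90,0,0],
    [0,90,0,0],
    [0,90,0,0]
  ]
}}

```text
clock: 7.85
tool_pos: [493.0, 198.4, 165.8]
ee_rot: [0.166, 0.986, -0.001, -0.0]
wrist_force: [0.4, 0.2, -2.0]
width: 44.3
```

>>> {"method": "arm_command", "body": {
  "targets": [
    [-1.4,5,0,0],
    [-1.4,5,-5,0],
    [-1.4,5,-10,0],
    [-1.4,5,-14,0],
    [-1.4,5,-14,0]
  ]
}}

```text
clock: 8.48
tool_pos: [491.5, 205.7, 151.8]
ee_rot: [0.165, 0.986, -0.0, -0.0]
wrist_force: [0.8, -0.2, -2.0]
width: 44.6
```

```bash
python3 look.py top pre;python3 look.py side pre; python3 -c "
import cv2
a=cv2.imread('pics/side_pre.png')[60:200,100:300];b=cv2.imread('pics/top_pre.png')[170:310,20:220]
cv2.imwrite('pics/pre.png',cv2.resize(cv2.vconcat([a,b]),(560,784))[:599*2:1])
cv2.imwrite('pics/pre2.png',cv2.resize(cv2.hconcat([a,b]),(800,280)))"
```

```text
{'clock': 8.475, 'joints': [-0.37, 0.689, -0.186, 1.92, 0.225, 0.554, 0.534], 'tool_pos': [491.459, 205.689, 151.843], 'ee_rot': [0.165, 0.986, -0.0, -0.0], 'wrist_force': [0.763, -0.229, -1.985], 'torque': [-0.011, 0.011, -0.041], 'width': 44.576}
{'clock': 8.525, 'joints': [-0.37, 0.688, -0.186, 1.92, 0.225, 0.554, 0.534], 'tool_pos': [491.636, 205.827, 152.09], 'ee_rot': [0.165, 0.986, -0.0, -0.0], 'wrist_force': [0.217, -0.211, -1.834], 'torque': [-0.061, -0.019, -0.045], 'width': 44.673}
```

View pics/pre2.png

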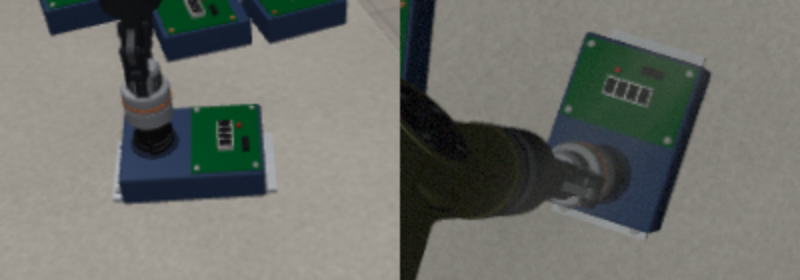

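>>> {"method": "arm_command", "body": {
  "targets": [
    [0,-2.3,0,0],
    [0,-2.3,0,0],
    [0,-2.3,-5,0],
    [0,-2.3,-10,0],
    [0,-2.3,-15,0]
  ]
}}

```text
clock: 9.2
tool_pos: [491.6, 203.6, 136.8]
ee_rot: [0.165, 0.986, -0.0, -0.0]
wrist_force: [0.1, -0.3, -2.5]
width: 44.6
```

>>> {"method": "arm_command", "body": {
  "targets": [
    [0,0,-3,0],
    [0,0,-6,0],
    [0,0,-9,0],
    [0,0,-12,0],
    [0,0,-12,0]
  ]
}}

```text
clock: 9.82
tool_pos: [491.6, 203.6, 125.1]
ee_rot: [0.165, 0.986, -0.0, -0.0]
wrist_force: [0.1, -0.3, -1.7]
width: 44.3
```

>>> {"method": "arm_command", "body": {
  "targets": [
    [0,0,-1,0],
    [0,0,-2,0],
    [0,0,-3,0],
    [0,0,-4,0],
    [0,0,-4,0]
  ]
}}

```text
clock: 10.45
tool_pos: [491.7, 203.6, 121.2]
ee_rot: [0.165, 0.986, -0.0, -0.0]
wrist_force: [0.9, -0.1, -1.6]
width: 44.4
```

Not on a stop top (17 mm above, still no contact). I'll continue down.

>>> {"method": "arm_command", "body": {
  "targets": [
    [0,0,-1,0],
    [0,0,-2,0],
    [0,0,-3,0],
    [0,0,-3,0],
    [0,0,-3,0]
  ]
}}

```text
clock: 11.08
tool_pos: [492.0, 203.7, 119.5]
ee_rot: [0.165, 0.986, 0.0, 0.001]
wrist_force: [-1.7, -0.4, 10.2]
width: 44.6
```

>>> {"method": "arm_command", "body": {
  "targets": [
    [0,0,0,0.035],
    [0,0,0,0.07],
    [0,0,0,0.105],
    [0,0,0,0.14],
    [0,0,0,0.14]
  ]
}}

```text
clock: 11.7
tool_pos: [492.8, 204.0, 118.8]
ee_rot: [0.095, 0.995, 0.001, 0.001]
wrist_force: [2.0, -0.3, 4.4]
width: 44.5
```

```bash
cat > st.py <<'E'
from h import *
s=status.observe();e=R.from_quat(s['ee_rot']).as_matrix()
print(s['clock'],'pos',s['tool_pos'].round(2),'yaw',np.degrees(np.arctan2(e[1,1],e[0,1])).round(1),'tilt',np.degrees(e[:2,2]).round(2),'F',s['wrist_force'].round(1),'M',s['torque'].round(2),'w',s['width'].round(1),'j7',s['joints'][6].round(2))
E
python3 st.py
```

```text
Traceback (most recent call last):
  File "st.py", line 3, in <module>
    print(s['clock'],'pos',s['tool_pos'].round(2),'yaw',np.degrees(np.arctan2(e[1,1],e[0,1])).round(1),'tilt',np.degrees(e[:2,2]).round(2),'F',s['wrist_force'].round(1),'M',s['torque'].round(2),'w',s['width'].round(1),'j7',s['joints'][6].round(2))
                                                                                                                                                                                                      ^^^^^^^^^^^^^^^^
AttributeError: 'float' object has no attribute 'round'
```

```bash
sed -i "s/s\['width'\].round(1)/round(s['width'],1)/" st.py; python3 st.py
```

```text
11.7 pos [492.76 203.96 118.79] yaw 79.1 tilt [0.12 0.07] F [ 2.  -0.3  4.4] M [ 0.07 -0.52 -0.11] w 44.5 j7 0.61
```

>>> {"method": "arm_command", "body": {
  "targets": [
    [-0.5,-0.2,-0.5,0],
    [-0.5,-0.2,-1,0],
    [-0.5,-0.2,-1.5,0],
    [-0.5,-0.2,-1.5,0],
    [-0.5,-0.2,-1.5,0]
  ]
}}

```text
clock: 12.32
tool_pos: [491.3, 204.0, 116.7]
ee_rot: [0.095, 0.995, 0.0, 0.0]
wrist_force: [2.3, 3.2, -1.3]
width: 44.1
```

```bash
python3 st.py
```

```text
12.325 pos [491.26 204.04 116.65] yaw 79.1 tilt [0.01 0.05] F [ 2.3  3.2 -1.3] M [ 0.62 -0.55  0.1 ] w 44.1 j7 0.61
```

>>> {"method": "arm_command", "body": {
  "targets": [
    [0,0,-0.7,0],
    [0,0,-1.4,0],
    [0,0,-2,0],
    [0,0,-2.5,0],
    [0,0,-2.5,0]
  ]
}}

```text
clock: 12.95
tool_pos: [490.9, 203.1, 114.1]
ee_rot: [0.095, 0.995, -0.0, -0.0]
wrist_force: [1.5, 2.6, -2.1]
width: 44.1
```

```bash
python3 st.py
```

```text
12.95 pos [490.93 203.15 114.07] yaw 79.0 tilt [-0.04 -0.02] F [ 1.5  2.6 -2.1] M [ 0.64 -0.34  0.02] w 44.1 j7 0.61
```

>>> {"method": "arm_command", "body": {
  "targets": [
    [0,0,-0.7,0],
    [0,0,-1.4,0],
    [0,0,-2,0],
    [0,0,-2.5,0],
    [0,0,-2.5,0]
  ]
}}

```text
clock: 13.58
tool_pos: [491.1, 203.2, 111.7]
ee_rot: [0.095, 0.995, -0.0, -0.0]
wrist_force: [1.1, 1.9, -1.2]
width: 44.4
```

```bash
python3 st.py
```

```text
13.575 pos [491.12 203.19 111.71] yaw 79.1 tilt [-0.02 -0.02] F [ 1.1  1.9 -1.2] M [ 0.36 -0.31  0.02] w 44.4 j7 0.61
```

>>> {"method": "arm_command", "body": {
  "targets": [
    [0,0,-0.5,0],
    [0,0,-1,0],
    [0,0,-1.5,0],
    [0,0,-1.5,0],
    [0,0,-1.5,0]
  ]
}}

```text
clock: 14.2
tool_pos: [491.2, 203.2, 111.0]
ee_rot: [0.095, 0.995, -0.0, 0.0]
wrist_force: [-0.2, 0.3, 6.4]
width: 44.9
```

```bash
python3 st.py
```

```text
14.2 pos [491.22 203.22 110.97] yaw 79.1 tilt [ 0.02 -0.02] F [-0.2  0.3  6.4] M [ 0.03  0.04 -0.01] w 44.9 j7 0.6
```

>>> {"method": "arm_command", "body": {
  "targets": [
    [0,0,0.3,-0.05],
    [0,0,0.3,-0.1],
    [0,0,0.3,-0.15],
    [0,0,0.3,-0.2],
    [0,0,0.3,-0.2]
  ]
}}

```text
clock: 14.82
tool_pos: [491.0, 203.4, 110.9]
ee_rot: [0.195, 0.981, -0.0, -0.0]
wrist_force: [-0.9, 0.8, 5.3]
width: 44.3
```

```bash
python3 st.py
```

```text
14.825 pos [491.02 203.39 110.88] yaw 67.5 tilt [-0.01 -0.02] F [-0.9  0.8  5.3] M [ 0.13  0.14 -0.02] w 44.3 j7 0.48
```

>>> {"method": "arm_command", "body": {
  "targets": [
    [0,0,0,-0.05],
    [0,0,0,-0.1],
    [0,0,0,-0.15],
    [0,0,-0.2,-0.2],
    [0,0,-0.2,-0.2]
  ]
}}

```text
clock: 15.45
tool_pos: [491.0, 203.4, 110.3]
ee_rot: [0.292, 0.957, -0.0, -0.0]
wrist_force: [-0.5, 1.1, 4.2]
width: 44.4
```

```bash
python3 st.py
```

```text
15.45 pos [491.02 203.38 110.31] yaw 56.1 tilt [-0.02 -0.02] F [-0.5  1.1  4.2] M [ 0.22  0.25 -0.11] w 44.4 j7 0.35
```

>>> {"method": "arm_command", "body": {
  "targets": [
    [0,0,-0.2,-0.05],
    [0,0,-0.4,-0.1],
    [0,0,-0.6,-0.15],
    [0,0,-0.8,-0.2],
    [0,0,-0.8,-0.2]
  ]
}}

```text
clock: 16.08
tool_pos: [491.3, 203.1, 109.6]
ee_rot: [0.386, 0.923, -0.0, 0.0]
wrist_force: [-0.6, -0.0, 4.0]
width: 44.3
```

```bash
python3 st.py
```

```text
16.075 pos [491.3  203.14 109.57] yaw 44.6 tilt [ 0.01 -0.03] F [-0.6 -0.   4. ] M [-0.08  0.09 -0.07] w 44.3 j7 0.23
```

>>> {"method": "arm_command", "body": {
  "targets": [
    [0,0,-0.2,-0.05],
    [0,0,-0.4,-0.1],
    [0,0,-0.6,-0.15],
    [0,0,-0.8,-0.2],
    [0,0,-0.8,-0.2]
  ]
}}

```text
clock: 16.7
tool_pos: [491.2, 203.5, 108.8]
ee_rot: [0.476, 0.88, -0.0, 0.0]
wrist_force: [0.1, -0.4, 3.0]
width: 44.5
```

```bash
python3 st.py
```

```text
16.7 pos [491.22 203.49 108.78] yaw 33.2 tilt [ 0.01 -0.  ] F [ 0.1 -0.4  3. ] M [-0.15  0.18 -0.11] w 44.5 j7 0.11
```

>>> {"method": "arm_command", "body": {
  "targets": [
    [0,0,-0.2,-0.05],
    [0,0,-0.4,-0.1],
    [0,0,-0.6,-0.15],
    [0,0,-0.8,-0.2],
    [0,0,-0.8,-0.2]
  ]
}}

```text
clock: 17.32
tool_pos: [491.2, 203.4, 108.0]
ee_rot: [0.561, 0.828, -0.0, 0.0]
wrist_force: [0.4, -1.0, 0.9]
width: 44.6
```

```bash
python3 st.py
```

```text
17.325 pos [491.19 203.38 107.98] yaw 21.7 tilt [ 0.   -0.01] F [ 0.4 -1.   0.9] M [-0.22  0.13 -0.05] w 44.6 j7 -0.01
```

>>> {"method": "arm_command", "body": {
  "targets": [
    [0,0,-0.3,-0.04],
    [0,0,-0.6,-0.08],
    [0,0,-0.8,-0.12],
    [0,0,-0.9,-0.15],
    [0,0,-0.9,-0.15]
  ]
}}

```text
clock: 17.95
tool_pos: [491.2, 203.3, 107.3]
ee_rot: [0.622, 0.783, -0.0, 0.0]
wrist_force: [-1.1, -1.3, 5.8]
width: 44.4
```

```bash
python3 st.py
```

```text
17.95 pos [491.19 203.34 107.29] yaw 13.1 tilt [ 0. -0.] F [-1.1 -1.3  5.8] M [-0.3   0.27 -0.01] w 44.4 j7 -0.1
```

>>> {"method": "arm_command", "body": {
  "targets": [
    [0,0,-0.1,-0.03],
    [0,0,-0.2,-0.06],
    [0,0,-0.2,-0.08],
    [0,0,-0.2,-0.08],
    [0,0,-0.2,-0.08]
  ]
}}

```text
clock: 18.58
tool_pos: [491.2, 203.5, 107.0]
ee_rot: [0.652, 0.758, 0.0, 0.0]
wrist_force: [-0.7, -1.2, 4.5]
width: 44.6
```

```bash
python3 st.py
```

```text
18.575 pos [491.23 203.47 107.02] yaw 8.6 tilt [0.01 0.01] F [-0.7 -1.2  4.5] M [-0.28  0.22 -0.02] w 44.6 j7 -0.15
```

>>> {"method": "arm_command", "body": {
  "targets": [
    [0,0,-0.1,-0.03],
    [0,0,-0.2,-0.06],
    [0,0,-0.2,-0.08],
    [0,0,-0.2,-0.08],
    [0,0,-0.2,-0.08]
  ]
}}

```text
clock: 19.2
tool_pos: [491.1, 203.9, 106.9]
ee_rot: [0.68, 0.733, 0.0, 0.0]
wrist_force: [-1.2, -1.6, 5.2]
width: 44.5
```

```bash
python3 st.py
```

```text
19.2 pos [491.13 203.93 106.85] yaw 4.2 tilt [0.02 0.  ] F [-1.2 -1.6  5.2] M [-0.25  0.26  1.03] w 44.5 j7 -0.2
```

>>> {"method": "arm_command", "body": {
  "targets": [
    [0,0,0.2,0.005],
    [0,0,0.4,0.01],
    [0,0,0.4,0.01],
    [0,0,0.4,0.01],
    [0,0,0.4,0.01]
  ]
}}

```text
clock: 19.82
tool_pos: [491.1, 203.7, 107.0]
ee_rot: [0.678, 0.735, 0.0, -0.0]
wrist_force: [-0.3, 0.9, 0.7]
width: 44.2
```

```bash
python3 st.py
```

```text
19.825 pos [491.15 203.73 106.99] yaw 4.6 tilt [-0.    0.02] F [-0.3  0.9  0.7] M [0.1  0.02 0.81] w 44.2 j7 -0.19
```

>>> {"method": "arm_command", "body": {
  "targets": [
    [0,0,0,0.01],
    [0,0,0,0.02],
    [0,0,0,0.02],
    [0,0,0,0.02],
    [0,0,0,0.02]
  ]
}}

```text
clock: 20.45
tool_pos: [491.2, 203.6, 107.1]
ee_rot: [0.671, 0.742, 0.0, -0.0]
wrist_force: [0.3, 1.9, -0.7]
width: 44.4
```

```bash
python3 st.py
```

```text
20.45 pos [491.2  203.56 107.05] yaw 5.7 tilt [0.   0.01] F [ 0.3  1.9 -0.7] M [0.35 0.08 0.41] w 44.4 j7 -0.18
```

>>> {"method": "arm_command", "body": {
  "targets": [
    [0,0,0,0],
    [0,0,0,0],
    [0,0,0,0],
    [0,0,0,0],
    [0,0,0,0]
  ],
  "jaw": 1
}}

```text
clock: 21.08
tool_pos: [491.2, 203.4, 107.1]
ee_rot: [0.671, 0.742, 0.0, 0.0]
wrist_force: [1.3, -0.0, 0.1]
width: 85.3
```

>>> {"method": "arm_command", "body": {
  "targets": [
    [0,0,5,0],
    [0,0,20,0],
    [0,0,45,0],
    [0,0,75,0],
    [0,0,95,0]
  ]
}}

```text
clock: 21.7
tool_pos: [491.8, 203.6, 204.5]
ee_rot: [0.671, 0.742, 0.001, 0.001]
wrist_force: [0.2, -0.5, -0.1]
width: 85.5
```

```bash
python3 st.py; python3 look.py wrist fin; python3 look.py side fin
python3 - <<'E'
from h import *
z=np.load('pics/wrist_fin.npz');W=cloud('wrist',z['d'],z)
near=np.hypot(W[...,0]-491,W[...,1]-203.5)<45
im=z['im'].astype(int);br=im.min(-1)>100
for lo,hi in [(100,115),(134,146)]:
    p=W[near&br&(W[...,2]>lo)&(W[...,2]<hi)];
    A=np.c_[p[:,:2]-p[:,:2].mean(0),np.ones(len(p))];c=np.linalg.lstsq(A,p[:,2],rcond=None)[0]
    print(lo,len(p),p.mean(0).round(1),'med z',np.median(p[:,2]).round(2),'slope deg',np.degrees(c[:2]).round(2),cv2.minEnclosingCircle(p[:,:2].astype(np.float32)))
E
```

```text
21.7 pos [491.81 203.61 204.55] yaw 5.7 tilt [0.14 0.06] F [ 0.2 -0.5 -0.1] M [ 0.02 -0.03  0.02] w 85.5 j7 -0.21
{'clock': 21.7, 'joints': [-0.589, 0.611, 0.178, 1.889, -0.168, 0.653, -0.209], 'tool_pos': [491.809, 203.606, 204.548], 'ee_rot': [0.671, 0.742, 0.001, 0.001], 'wrist_force': [0.246, -0.536, -0.141], 'torque': [0.016, -0.029, 0.022], 'width': 85.529}
{'clock': 21.75, 'joints': [-0.589, 0.608, 0.179, 1.887, -0.167, 0.655, -0.209], 'tool_pos': [493.049, 203.992, 206.532], 'ee_rot': [0.671, 0.741, 0.003, 0.001], 'wrist_force': [0.629, 1.461, 1.992], 'torque': [-0.01, -0.103, -0.047], 'width': 85.861}
100 1840 [489.7 219.2 107.5] med z 107.89 slope deg [-0.18 -1.24] ((491.4361877441406, 203.72430419921875), 32.81120681762695)
134 3233 [491.1 205.4 139.1] med z 139.45 slope deg [ 0.1  -1.52] ((491.39044189453125, 203.451171875), 22.99750518798828)
```

View pics/wrist_fin.png

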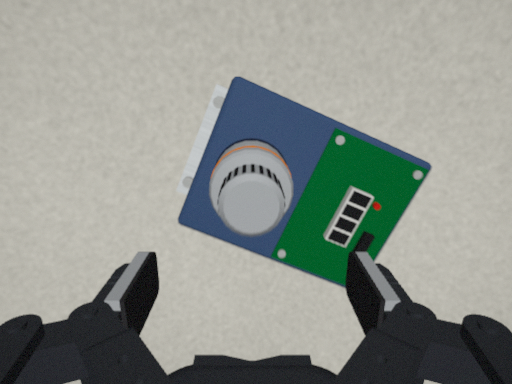

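View pics/side_fin.png

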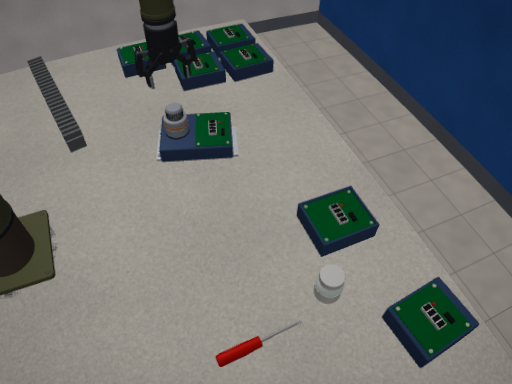

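>>> {"method": "arm_command", "body": {
  "targets": [
    [0,0,10,0],
    [0,0,20,0],
    [0,0,20,0],
    [0,0,20,0],
    [0,0,20,0]
  ]
}}

```text
clock: 22.42
tool_pos: [490.9, 203.3, 221.7]
ee_rot: [0.671, 0.742, -0.0, -0.0]
wrist_force: [0.8, 0.3, -0.2]
width: 85.4
```

```bash
python3 look.py wrist fin2
python3 - <<'E'
from h import *
for f,c0,b in [('wrist_dome',(497.2,-154.4),0),('wrist_fin2',(491.2,203.5),60.3)]:
    z=np.load(f'pics/{f}.npz');W=cloud('wrist',z['d'],z)
    near=np.hypot(W[...,0]-c0[0],W[...,1]-c0[1])<18
    p=W[near&(W[...,2]>b+70)];
    A=np.c_[p[:,:2]-c0,np.ones(len(p))];c=np.linalg.lstsq(A,p[:,2],rcond=None)[0]
    print(f,len(p),'slope deg along x,y',np.degrees(c[:2]).round(2),'z',c[2].round(2),'expected top',80+b)
E
python3 st.py
```

```text
{'clock': 22.425, 'joints': [-0.595, 0.586, 0.187, 1.87, -0.16, 0.7, -0.216], 'tool_pos': [490.907, 203.316, 221.681], 'ee_rot': [0.671, 0.742, -0.0, -0.0], 'wrist_force': [0.759, 0.313, -0.229], 'torque': [-0.011, -0.002, -0.004], 'width': 85.448}
wrist_dome 4764 slope deg along x,y [-476.96  157.55] z 157.85 expected top 80
wrist_fin2 5151 slope deg along x,y [-40.45 401.3 ] z 197.89 expected top 140.3
22.475 pos [490.99 203.35 221.7 ] yaw 5.7 tilt [-0.04 -0.02] F [-0.5  0.  -0.2] M [ 0.02  0.   -0.03] w 85.4 j7 -0.22
```

Run:
```python
from h import *
for f,c0,b in [('wrist_dome',(497.2,-154.4),0),('wrist_fin2',(491.2,203.5),60.3)]:
    z=np.load(f'pics/{f}.npz');W=cloud('wrist',z['d'],z)
    near=np.hypot(W[...,0]-c0[0],W[...,1]-c0[1])<15
    p=W[near&(W[...,2]>b+74)&(W[...,2]<b+86)];
    A=np.c_[p[:,:2]-c0,np.ones(len(p))];c=np.linalg.lstsq(A,p[:,2],rcond=None)[0]
    print(f,len(p),np.degrees(c[:2]).round(2),'z',c[2].round(2),'expected',80+b)
```

```text
wrist_dome 986 [0.04 0.2 ] z 79.85 expected 80
wrist_fin2 1258 [-0.23 -0.21] z 139.75 expected 140.3
```

The top is level to within 0.3 degrees and at home height within 0.6 mm, so I'm handing the job in.

```bash
python3 -c "
from bench import workorder;print(workorder.finish_job())"
```

```text
the job is handed in; nothing more can be done
None
```

The dome is screwed onto the neck, home against its stop, and I handed the job in at about 22.5 s.

- **Placing and entry:** I set the dome on the neck and met contact about 15.4 mm above it. About 8 degrees of anticlockwise turn brought it over the thread start. I then lowered it until it seated at about 6.9 mm, as expected for the entry.
- **Screwing home:** I turned it clockwise about 75 degrees. It ran level at first, then sank about 4 mm, until the torque rose clearly from about 0 to 1.03 N m. I eased it to 0.4 N m, still against the stop, then released it and raised the gripper clear.
- **Forces:** The highest readings I took were about 10 N vertically and 1.03 N m at the stop, below the 50 N and 1.2 N m limits. I only read them between moves.
- **Final check:** In the last wrist-camera view the dome's top is at 139.8 mm, against 140.3 expected. That is within the camera's 2 mm accuracy. It is level to about 0.3 degrees. The arm's own reading before release put the dome centre about 2.9 mm above the neck, against 3.3 nominal. I took this small difference as error in where I gripped it.
- **Bystanders:** The side view after release shows the housing, screwdriver and jar where they were, and the gripper is touching nothing.

No check failed. I did not re-grasp the dome after release to test the stop a second time.

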